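Lock the index plate with the ball-lock pin

ROBOT

A 7-joint arm with a two-finger parallel gripper is mounted at the origin on a cart in front of the work surface, level with it; the furniture and walls round the work are solid. World frame = base frame: x ahead of the robot, y to its left, z up, the work surface at z = 0. Lengths are in mm, angles in degrees, forces in N, time in s.
With the tool pointing down it reaches from about 425 to 825 mm from the base axis. Payload 3.6 kg.
Tool frame: the origin (TCP) lies between the finger pads; the fingertips stand 11 mm ahead of it and the grasp point (between the pads) lies 8 mm behind it (robot.tcp_to_tips is the distance from the TCP to the fingertips, in mm); z points along the fingers, y is the line along which they close (so a half turn about z gives the same grasp; the last joint's range is limited). The gripper opens to 85 mm and grips with 20 to 120 N. Pads are 22 mm wide; open, the fingers measure 114 mm over their backs; the gripper's body (76 mm by 85 mm) begins 54 mm behind the grasp point. The pads swing forward as they close: fully open they stand 13 mm farther back than shut.
Start: joints at [73.768, 35.231, -0.722, 81.555, 0.464, 63.22, -2.315], TCP at [165.105, -628.65, 204.097] pointing down, gripper open.
Joint ranges: [-178.69, 178.69], [-17.37, 117.87], [-77.05, 75.6], [15.02, 138.74], [-78.02, 258.01], [0.78, 113.62], [-162.83, 162.83]. Speed limits (degrees/s): [159.86, 159.86, 180, 180, 180, 180, 180].

INTERFACE

Orientations are given as [roll, pitch, yaw] about the fixed x, y, z axes, in that order (R = Rz(yaw) Ry(pitch) Rx(roll)).
In Python, from station import robot, cams, job gives the robot as it stands. The module is installed in compiled form; this text tells all that it offers.
- The arm moves only by the shell command python3 -m handwheel 'ROWS' [FORCE]. ROWS is JSON, a list of rows, each a list of 3 entries, a list of its own where there are three numbers: the shift along the world's x, y, z in mm, then the turn, a rotation vector about the world's x, y, z in rad, then the finger opening in mm, from 0 to 85.4. In form: [[[tx, ty, tz], [rx, ry, rz], hand], ...]. A call has exactly 5 rows; each row shifts and turns the commanded pose from where the row before left it; what a row does not reach is not made up. A row lasts 1/8 s, in which the tool goes at most 62.5 mm and 10.7 degrees, less where a joint would pass 70% of its speed; a pose out of reach is approached as far as the arm can. A call is refused whole if a number of a shift passes 62.5 or a number of a turn 0.188, either way. A call with a gripper value outside its range is refused whole. The fingers move at their own pace and stop on an object; FORCE is the grip in N (left out, the last holds). Time passes only in rows, so rows that do not move let the fingers close, or fill a call up. It gives the time, the measured TCP pose, the force, the opening and the grip force at its end, in the units of the state.
- robot.observe(): the state, without advancing time (a new reading comes with each control period).
- cams.capture(name): name is "scene" or "top" or "wrist"; returns a dict with "img" (420x560x3 uint8, red, green, blue), "fx", "fy", "cx", "cy" (pixels), "dist" ([k1, k2, p1, p2, k3] as OpenCV has them; the pictures are not rectified), "R" (3x3) and "t" (3): a world point X has camera coordinates R X + t. Camera axes: x right, y down, z forward; pixel columns grow to the right and rows downward; lengths in mm; the calibration is good to about 2 mm. A picture is of the moment at which its call begins. There is no depth.
- job.hand_in(): hands the job in; it is judged then, once.
Trained networks look in a picture, given as the dict that the camera call returned (one of the last four; its "shot" number tells which), for a name from the list of things; names that differ only in an ending like _2 or _b are one class to them, and where a whole thing is asked for, a point or a joint stands for the part that bears it (a point fixed in the world has none). Each returns a list of dicts, best first, with "p" (0 to 1); they miss things now and then, are a little off and sometimes report something else, mostly with a low value. They report only what shows in the picture. A call takes as long as a camera call. They do not tell look-alikes from the thing itself.
- cams.spot_in(picture, name): "position" ([x, y, z] in mm, in world coordinates, good to about 4 mm: the middle of the surface that is visible of it).
- cams.masks_of(picture, name): "mask" (420x560 bool, what is visible of it).
The state is a dict: "clock": time; "joint_pos": joint angles; "qvel": joint speeds; "joint_efforts": joint torques, N m; "tcp_pos": TCP position; "tcp_rot": TCP orientation; "force": force on the tool from outside, world axes, zero at the start; "ft_torque": the same for the moment, N m; "opening": finger opening in mm; "grip_force": force on a finger pad.
Only numpy, scipy, OpenCV 4.12 (cv2) and the standard library are available. Lean on these libraries where they do the work, as an engineer would, in place of code of your own. Each camera call takes 0.05 s, during which the arm holds its last target. There are 200 camera calls.

TASK

Lock the index plate in its fork with the ball-lock pin: turn the plate the shorter way round until the hole in its lug lines up with the holes of the fork, take the pin from its stand with both side buttons squeezed, slide it down through fork and lug until its collar sits on the fork, and let go so that the buttons spring out and the balls lock. Leave the loose tools lying where they are.

Things in the scene. Friction and masses are not known exactly. Their poses are not given: they have to be found in the camera images.
- index_base: Fixed rotary index fixture: grey pedestal on a dark round foot (radius 62 mm), an aluminium fork on its own -x side. Origin on the vertical hub axis at table height, z up. The fork spans 70 to 123 mm from the hub axis, 44 mm wide: two level ears joined by an upright web at the outer end, open to both sides so that the plate's lug passes between them from either side.
- fork_hole (a point): Centre of the top mouth of the hole in the fork's upper ear, 85 mm from the hub axis, 62 mm above the table; axes as index_base. Upper ear 54 to 62 mm high, lower ear 34 to 42 mm; both have a vertical 17 mm through hole here. 24 mm of free space below the lower ear.
- index_plate (a joint): Angle of the index plate about the vertical hub axis, rad, growing counter-clockwise from above; 0 when the lug is in the fork with the holes in line. Turns endlessly, without stops; stays where it is left (friction 0.05 N m). Starts within 1.4 rad either side of 0; must not pass 2 rad either way (the long way round).
- lug_hole (a point): Centre of the top mouth of the 17 mm through hole in the plate's lug, 85 mm from the hub axis, 52 mm high. The steel plate is a disc of radius 58 mm, 44 to 52 mm high; its one lug is 36 mm wide and reaches out to 103 mm. Opposite the lug a small aluminium nest block stands 10 mm high on the plate, 33 to 51 mm from the axis.
- knob_grip (a point): On the hub axis, 78 mm above the table, 10 mm below the top of the black bar knob fixed on the plate: bar 40 mm long, 12 mm wide, 57 to 88 mm high, on a skirt of radius 18 mm that ends at 57 mm. The bar lies along the hub-to-lug line, this point's x axis (lug on the -x side); grip it across its 12 mm (y).
- pin_stand: Fixed aluminium storage stand for the pin, 56 x 56 mm deck (dark foot 72 x 60 mm), top at 56 mm, with a 17 mm through hole in its centre. The deck is 26 mm thick and open below, so the pin sits locked in it until its buttons are squeezed. Origin at table height under the hole.
- lock_pin: Ball-lock pin, about 0.1 kg, upright in the stand at first. Origin: centre of the underside of its collar, z up along the pin. Collar 30 mm diameter, 0 to 4 mm; neck 20 mm diameter to 14 mm; black square handle 26 x 26 mm from 14 to 44 mm, a steel push button on its +y and its -y face. Steel shank downward, 14 mm diameter, 42 mm long, the last 8 mm tapered to 6 mm. Any turn about z will do.
- pin_grip (a point): Middle of the pin's handle between its two buttons, 29 mm above the collar's underside; axes as lock_pin. The buttons are 16 mm wide and reach from 20 to 38 mm. Across them (along y) the handle measures 36 mm, squeezed 28 mm.
- pin_balls (a point): On the pin's axis between its two locking balls, 32 mm below the collar's underside. Each ball stands 4 mm out of the shank on the +y or -y side (22 mm across), which cannot pass a 17 mm hole; with the buttons pressed they lie inside the shank. With the pin home in the fork the balls are 2 mm clear below the lower ear.
- pin_button_a (a joint): Travel of the +y button, m: 0 out (its ball out, locking), 0.004 fully pressed (ball in). Spring of 3 N when out, 6 N when pressed; it moves its ball directly.
- pin_button_b (a joint): The same for the -y button.
- spanner: Loose steel open-ended spanner, 19 x 134 x 4 mm, lying flat between stand and fixture; to be left alone.
- calliper: Loose calliper, 68 x 218 x 11 mm, lying flat near the front edge; to be left alone.
- jig_block_2: Loose aluminium jig block with drilled seats, 36 x 75 x 18 mm, near the front edge; to be left alone.
- pin_press: Fixed green bench press at the right rear, beyond the stand, to be kept clear of on the way over: 128 mm wide (y), 345 mm high with its lever; its foot reaches 71 mm towards the robot from its origin, 99 mm away from it. Origin at table height.
There are look-alikes about, which are no part of the job. What is shaped like the lock_pin but green, purple or yellow is not meant.

How it is judged:
By the outcome, as a careful person would: the job done as asked, in the order asked, and still so for the second after the job is handed in, with the robot touching nothing.
It also fails if it takes over 56 s, if anything falls off the work surface, if the arm or the gripper's body presses on something with over 40 N, if the wrist force passes 120 N, or if a joint passes its speed limit or range.

## Working session

There is one attempt and no reset: what is moved stays moved. The work goes in short steps, Python scripts to look and compute and a shell command to move; the robot and the scene stay as the last step left them, time stands still between calls to the robot, and variables do not carry over. Pictures are saved under pics/ and viewed, at most 10 in all, crops included, and the job is handed in when it is done.

```bash
mkdir -p pics; cat > h.py <<'E'
import cv2, numpy as np
from station import robot, cams, job
def cap(n,f=None):
    p=cams.capture(n)
    if f: cv2.imwrite('pics/'+f,p['img'][:,:,::-1])
    return p
def K(p): return np.array([[p['fx'],0,p['cx']],[0,p['fy'],p['cy']],[0,0,1.]])
def proj(p,X):
    R=np.array(p['R'],float);return cv2.projectPoints(np.array(X,float).reshape(-1,3),cv2.Rodrigues(R)[0],np.array(p['t'],float),K(p),np.array(p['dist'],float))[0].reshape(-1,2)
def ray(p,uv,z):
    R=np.array(p['R'],float);t=np.array(p['t'],float).ravel()
    n=cv2.undistortPoints(np.array(uv,float).reshape(-1,1,2),K(p),np.array(p['dist'],float)).reshape(-1,2)
    d=np.c_[n,np.ones(len(n))]@R; c=-R.T@t
    return c+d*((z-c[2])/d[:,2])[:,None]
E
python3 - <<'E'
from h import *
for n in ['top','scene']:
    p=cap(n,n+'1.png')
    for k in ['index_base','index_plate','lock_pin','pin_stand','knob_grip','spanner','pin_press','lug_hole']:
        for d in cams.spot_in(p,k)[:5]:
            if d['p']>.2: print(n,k,round(d['p'],2),np.round(d['position']),np.round(proj(p,d['position'])[0]))
s=robot.observe();print(s['clock'],s['tcp_pos'],s['tcp_rot'],s['opening'])
a=cv2.imread('pics/top1.png');b=cv2.imread('pics/scene1.png')
E
```

```text
top index_base 0.92 [581. 247.  54.] [209. 209.]
top lock_pin 0.77 [654. 371.  81.] [149. 175.]
top lock_pin 0.73 [464. 364.  88.] [151. 264.]
top lock_pin 0.62 [526.  26. 101.] [312. 230.]
top lock_pin 0.41 [592. 253.  52.] [206. 204.]
top pin_stand 0.87 [514.  34.  56.] [307. 237.]
top knob_grip 0.88 [596. 256.  52.] [205. 203.]
top knob_grip 0.3 [524.  28.  99.] [312. 231.]
top spanner 0.78 [504. 112.   2.] [271. 243.]
top lug_hole 0.62 [593. 250.  47.] [208. 204.]
scene index_plate 0.64 [590. 235.  52.] [260. 180.]
scene lock_pin 0.85 [590. -58.  77.] [323. 259.]
scene lock_pin 0.63 [653. 371.  64.] [258. 139.]
scene lock_pin 0.56 [462. 361.  70.] [193. 161.]
scene lock_pin 0.52 [516.  15.  89.] [274. 243.]
scene lock_pin 0.41 [592. 233.  48.] [261. 182.]
scene pin_stand 0.78 [506.   9.  39.] [271. 262.]
scene pin_stand 0.21 [522.  15.  92.] [276. 241.]
scene knob_grip 0.61 [590. 234.  48.] [260. 182.]
scene spanner 0.6 [484. 116.   6.] [242. 241.]
scene spanner 0.58 [510.   9.  41.] [273. 260.]
scene spanner 0.3 [589. 239.  51.] [259. 180.]
scene pin_press 0.48 [396.  81.   1.] [213. 267.]
scene pin_press 0.45 [521.  16.  91.] [276. 241.]
scene lug_hole 0.91 [588. 238.  50.] [259. 180.]
0.9 [ 165.09012213 -628.65195333  204.1241739 ] [-1.79999216e+02 -2.18931215e-03  1.47145471e+01] 85.38475888976622
```

View pics/top1.png

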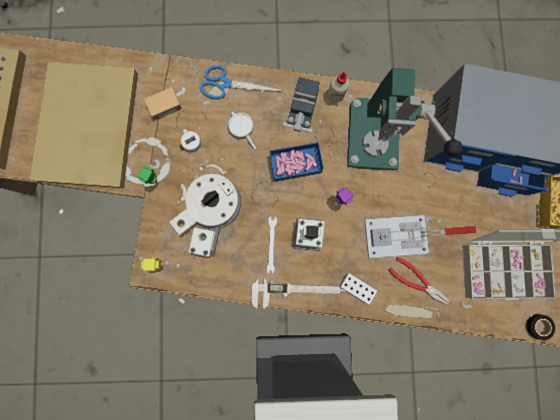

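View pics/scene1.png

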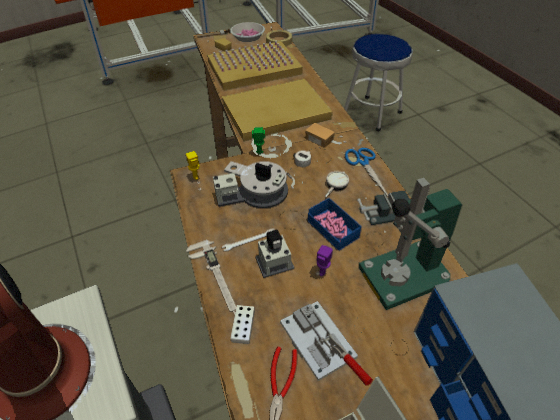

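Pin candidates in the top view are black at (311,232) in the stand, green (147,175), yellow (151,264) and purple (344,196). By the description it is the black one. The hub is at about (211,199), with the lug at lower left (180,222) and the fork at (204,240).

```bash
python3 - <<'E'
import cv2,numpy as np
a=cv2.imread('pics/top1.png')
c=cv2.resize(a[160:270,155:345],None,fx=4.2,fy=4.2,interpolation=cv2.INTER_CUBIC)
cv2.imwrite('pics/crop1.png',c)
E
```

```text
(no output)
```

View pics/crop1.png

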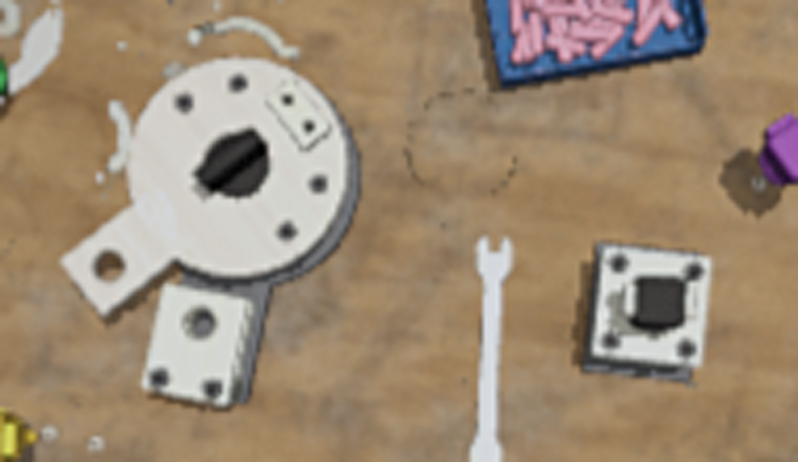

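```bash
python3 - <<'E'
from h import *
p=cap('top')
f=lambda c:[155+c[0]/4.2,160+c[1]/4.2]
L=ray(p,[f((109,266))],52)[0];F=ray(p,[f((200,321))],62)[0];H=ray(p,[f((239,167))],52)[0]
P=ray(p,[f((660,302))],100)[0];S=ray(p,[f((651,306))],56)[0]
print(L,F,H,P,S)
ang=lambda a:np.degrees(np.arctan2(*(a-H)[1::-1]))
print(ang(L),ang(F),np.linalg.norm((L-H)[:2]),np.linalg.norm((F-H)[:2]))
# deck edges
D=ray(p,[f(c) for c in [(603,243),(712,258),(700,370),(590,355)]],56);print(D)
E
```

```text
[551.26556496 308.69138801  52.        ] [520.67068607 259.72577938  62.        ] [601.68890414 240.33846821  52.        ] [521.54909699  26.4384819  100.        ] [522.28578589  26.56832884  56.        ]
126.4158650487328 166.54242849035012 84.9390062255104 83.30557900282471
[[555.88275751  50.38712478  56.        ]
 [546.44800125  -6.30585684  56.        ]
 [488.41887599   2.43389642  56.        ]
 [497.79338537  59.19415424  56.        ]]
```

```bash
python3 -m handwheel '[[[38,42.5,5],[0,0,-0.066],85],[[38,42.5,5],[0,0,-0.066],85],[[38,42.5,0],[0,0,-0.066],85],[[38,42.5,0],[0,0,-0.066],85],[[38,42.5,0],[0,0,-0.066],85]]'
python3 -m handwheel '[[[38,42.5,0],[0,0,-0.066],85],[[38,42.5,0],[0,0,-0.066],85],[[12,57,0],[0,0,-0.066],85],[[12,57,0],[0,0,-0.066],85],[[12,57,0],[0,0,-0.066],85]]'
python3 -m handwheel '[[[12,57,0],[0,0,-0.066],85],[[20,56,0],[0,0,-0.066],85],[[20,56,0],[0,0,-0.066],85],[[20,56,0],[0,0,-0.066],85],[[20,56,0],[0,0,-0.066],85]]'
```

```text
clock: 1.58
tcp_pos: [356.4, -414.8, 214.4]
tcp_rot: [180.0, -0.0, -4.3]
force: [0.1, -1.2, 0.9]
opening: 85.3
grip_force: 0.0
clock: 2.2
tcp_pos: [467.6, -158.3, 214.4]
tcp_rot: [-180.0, -0.1, -23.2]
force: [1.5, -0.6, -0.1]
opening: 84.9
grip_force: 0.0
clock: 2.82
tcp_pos: [559.8, 122.6, 214.4]
tcp_rot: [-180.0, -0.0, -42.1]
force: [0.9, 0.3, -0.3]
opening: 85.0
grip_force: 0.0
```

```bash
python3 -m handwheel '[[[18,50,0],[0,0,-0.1],85],[[18,50,0],[0,0,-0.1],85],[[6,17.5,-20],[0,0,0],85],[[0,0,-20],[0,0,0],85],[[0,0,0],[0,0,0],85]]'
python3 - <<'E'
from h import *
p=cap('wrist','w1.png')
s=robot.observe();print(s['tcp_pos'],s['tcp_rot'])
for k in ['knob_grip','lug_hole','index_base','index_plate']:
  for d in cams.spot_in(p,k)[:2]: print(k,d['p'],d['position'],proj(p,d['position']))
print(-np.array(p['R']).T@p['t'])
H=[601.7,240.3]
for nm,z,r,a in [('hub',88,0,0),('lug',52,85,126.4),('fork',62,85,166.5)]:
  a=np.radians(a);print(nm,proj(p,[H[0]+r*np.cos(a),H[1]+r*np.sin(a),z]))
E
```

```text
clock: 3.45
tcp_pos: [599.7, 238.2, 172.2]
tcp_rot: [179.8, 0.1, -53.4]
force: [-0.9, 0.4, 0.1]
opening: 84.9
grip_force: 0.0
[600.85942775 237.9958663  173.71989434] [ 1.79924122e+02  5.38819715e-04 -5.34818459e+01]
knob_grip 0.79 [600.5, 243.7, 52.6] [[273.89115194 201.85606483]]
lug_hole 0.63 [599.3, 243.8, 54.3] [[274.78833902 203.04160181]]
index_base 0.67 [585.9, 248.0, 46.9] [[282.94188964 212.0539742 ]]
index_base 0.33 [529.2, 33.7, 96.7] [[509.74619638  56.10376996]]
index_plate 0.95 [603.8, 245.0, 52.7] [[270.44252029 200.98237641]]
[639.82861666 184.94838855 342.26800933]
hub [[274.64828605 207.59049858]]
lug [[274.96974076 275.7591239 ]]
fork [[328.464251   262.69700141]]
```

View pics/w1.png

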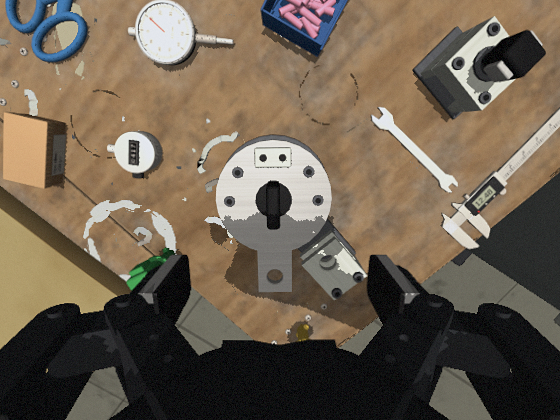

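The knob bar is upright in the picture at (273,204), the lug hole at (275,275) and the fork hole at (330,262), all where predicted. Descending on the knob.

```bash
python3 -m handwheel '[[[1,2,-35],[0,0,0],85],[[0,0,-35],[0,0,0],85],[[0,0,-29],[0,0,0],60],[[0,0,0],[0,0,0],30],[[0,0,0],[0,0,0],20]]' 30
python3 -m handwheel '[[[0,0,0],[0,0,0],5],[[0,0,0],[0,0,0],5],[[0,0,0],[0,0,0],5],[[0,0,0],[0,0,0],5],[[0,0,0],[0,0,0],5]]' 40
```

```text
clock: 4.32
tcp_pos: [603.5, 240.6, 76.9]
tcp_rot: [-179.8, -0.1, -53.5]
force: [0.0, -0.3, 0.2]
opening: 31.5
grip_force: 0.0
clock: 4.95
tcp_pos: [602.1, 240.3, 75.1]
tcp_rot: [180.0, -0.0, -53.5]
force: [-0.1, 0.0, 0.5]
opening: 4.9
grip_force: 0.0
```

```bash
python3 - <<'E'
from h import *
p=cap('wrist','w2.png');q=cap('scene');i=q['img'][130:230,190:330,::-1]
w=p['img'][:,:,::-1]
i=cv2.resize(i,(560,400),interpolation=cv2.INTER_CUBIC)
cv2.imwrite('pics/c2.png',np.vstack([cv2.resize(w[100:380],(560,280)),i])[:600])
print({k:v for k,v in robot.observe().items() if k in('opening','grip_force','tcp_pos','force')})
E
```

```text
{'tcp_pos': array([602.05823565, 240.33416103,  75.0266142 ]), 'force': array([ 0.36971373, -0.23678848,  0.26364895]), 'grip_force': 0.0, 'opening': 5.25305312418443}
```

View pics/c2.png

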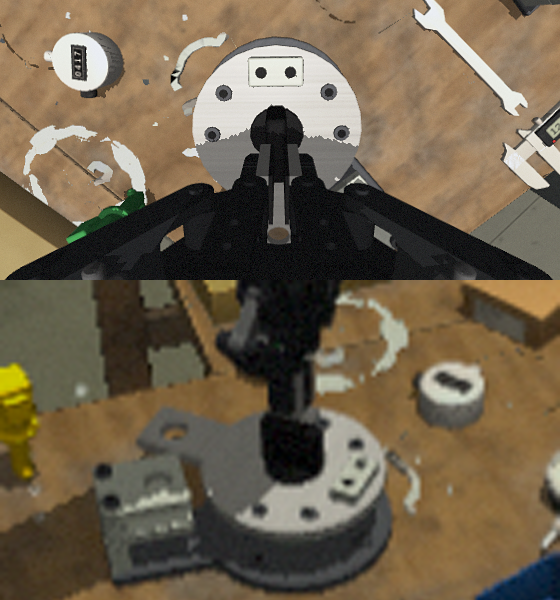

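```bash
python3 - <<'E'
from h import *
q=cap('scene');p=cap('wrist')
t=robot.observe()['tcp_pos']
for z in (88,75,64,57):
  X=[602,240.3,z]; u=(proj(q,X)[0]-[190,130])*4+[0,280]; v=proj(p,X)[0]; print(z,u,v,(v-[0,100])*[1,1]); 
print(robot.tcp_to_tips, [a for a in dir(robot) if a[0]!='_'])
g=p['img'][130:330,180:380,::-1]
cv2.imwrite('pics/c3.png',np.hstack([np.clip(cv2.resize(g,(400,400),interpolation=cv2.INTER_CUBIC)*2.5,0,255).astype('uint8'),np.clip(cv2.resize(q['img'][130:210,225:305,::-1],(400,400),interpolation=cv2.INTER_CUBIC)*2.5,0,255).astype('uint8')]))
E
```

```text
88 [290.84367255 425.93754403] [278.22107056 250.64993512] [278.22107056 150.64993512]
75 [291.54404315 441.87305193] [278.24329683 242.23162898] [278.24329683 142.23162898]
64 [292.12796171 455.14867783] [278.25984998 235.96342797] [278.25984998 135.96342797]
57 [292.49546094 463.49915805] [278.26946836 232.32176329] [278.26946836 132.32176329]
11.0 ['Unreachable', 'observe', 'tcp_to_tips']
```

View pics/c3.png

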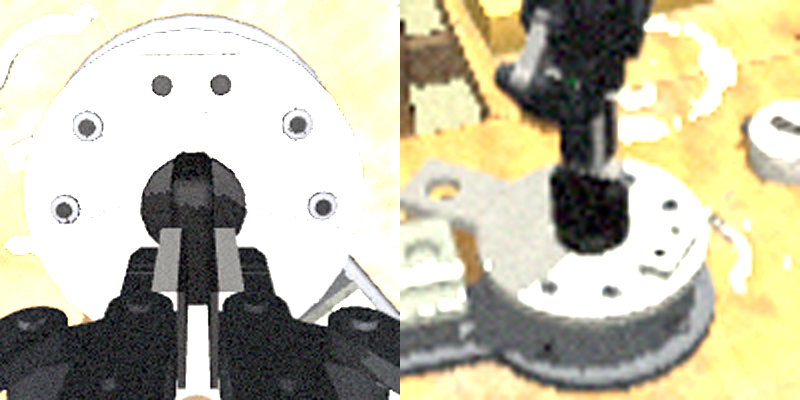

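```bash
python3 -m handwheel '[[[0,0,0],[0,0,0],0],[[0,0,0],[0,0,0],0],[[0,0,0],[0,0,0],0],[[0,0,0],[0,0,0],0],[[0,0,0],[0,0,0],0]]' 40
```

```text
clock: 5.78
tcp_pos: [602.1, 240.3, 75.1]
tcp_rot: [-180.0, -0.0, -53.5]
force: [-0.9, 0.5, 0.3]
opening: -0.2
grip_force: 0.0
```

```bash
python3 - <<'E'
from h import *
p=cap('wrist')
d=np.array([np.cos(np.radians(36.4)),np.sin(np.radians(36.4))])
for sgn in(-1,1): print(proj(p,[601.7+58*sgn*d[0],240.3+58*sgn*d[1],52]))
u=np.radians(126.4);e=np.array([np.cos(u),np.sin(u)])
print('nest',proj(p,[601.7-42*e[0],240.3-42*e[1],62]),'lug',proj(p,[601.7+85*e[0],240.3+85*e[1],52]))
# crop: knob region, colour-stretched
q=cap('scene'); 
w=np.clip((p['img'][180:300,215:345,::-1].astype(float)/255)**.5*255,0,255).astype('uint8')
s=np.clip((q['img'][140:200,230:295,::-1].astype(float)/255)**.5*255,0,255).astype('uint8')
cv2.imwrite('pics/c4.png',np.hstack([cv2.resize(w,(390,360),interpolation=cv2.INTER_CUBIC),cv2.resize(s,(390,360),interpolation=cv2.INTER_CUBIC)]))
E
```

```text
[[363.56053154 230.23540293]]
[[193.79166483 229.84180301]]
nest [[278.85761375 170.48483671]] lug [[278.40035559 335.92855654]]
```

View pics/c4.png

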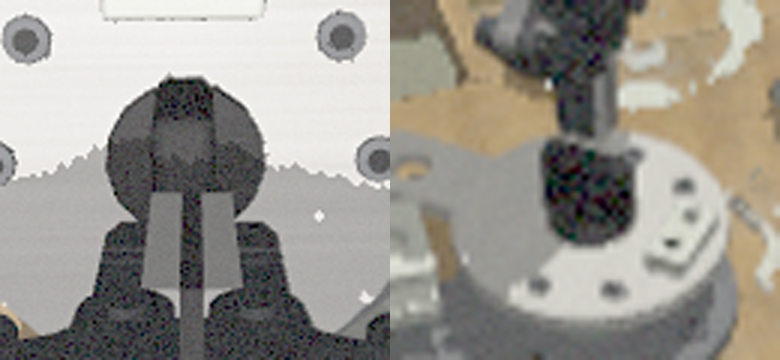

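```bash
python3 -m handwheel '[[[0,0,-2],[0,0,0],0],[[0,0,-2],[0,0,0],0],[[0,0,-2],[0,0,0],0],[[0,0,-1],[0,0,0],0],[[0,0,0],[0,0,0],0]]' 40
```

```text
clock: 6.5
tcp_pos: [602.0, 240.3, 68.0]
tcp_rot: [180.0, -0.0, -53.5]
force: [0.0, 0.4, 0.3]
opening: 0.1
grip_force: 0.0
```

```bash
python3 -m handwheel '[[[0,0,-1],[0,0,0],0],[[0,0,-1],[0,0,0],0],[[0,0,-1],[0,0,0],0],[[0,0,-1],[0,0,0],0],[[0,0,0],[0,0,0],0]]' 40
python3 - <<'E'
from h import *
print(robot.observe()['ft_torque'])
p=cap('wrist'); q=cap('scene')
w=np.clip((p['img'][140:360,150:410,::-1].astype(float)/255)**.5*255,0,255).astype('uint8')
s=np.clip((q['img'][140:200,230:295,::-1].astype(float)/255)**.5*255,0,255).astype('uint8')
cv2.imwrite('pics/c5.png',np.hstack([cv2.resize(w,(390,330),interpolation=cv2.INTER_CUBIC),cv2.resize(s,(390,330),interpolation=cv2.INTER_CUBIC)]))
E
```

```text
clock: 7.12
tcp_pos: [602.0, 240.3, 64.0]
tcp_rot: [180.0, 0.0, -53.5]
force: [-0.0, -0.1, 0.4]
opening: -0.2
grip_force: 0.0
[ 0.0147103   0.03106067 -0.03434156]
```

View pics/c5.png

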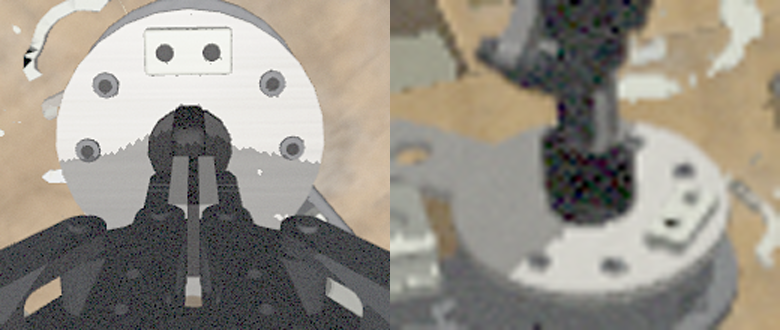

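```bash
python3 -m handwheel '[[[0,0,-1],[0,0,0],0],[[0,0,-1],[0,0,0],0],[[0,0,-1],[0,0,0],0],[[0,0,0],[0,0,0],0],[[0,0,0],[0,0,0],0]]' 40
```

```text
clock: 7.85
tcp_pos: [602.1, 240.3, 61.0]
tcp_rot: [180.0, -0.0, -53.5]
force: [-0.3, 0.2, 0.3]
opening: -0.1
grip_force: 0.0
```

```bash
python3 - <<'E'
from h import *
p=cap('wrist'); q=cap('scene'); t=robot.observe()['tcp_pos']
u=np.radians(126.4);e=np.array([np.cos(u),np.sin(u)])
for z in (50,60,70,80,90,100,110):
  X=ray(p,[[278.5,244.5]],z)[0]; print(z,'along lug',round((X-t)[:2]@e,1),proj(q,X)[0].round(1))
g=q['img'][150:180,255:275].astype(int).sum(2)//3
for i,r in enumerate(g): print(150+i,*r)
E
```

```text
50 along lug 5.9 [261.1 177.3]
60 along lug 1.9 [262.4 174.8]
70 along lug -2.1 [263.7 172.3]
80 along lug -6.1 [265.  169.7]
90 along lug -10.1 [266.4 167.1]
100 along lug -14.1 [267.7 164.4]
110 along lug -18.1 [269.1 161.7]
150 28 50 49 20 8 12 16 14 12 13 13 16 9 12 44 147 153 150 146 141
151 19 21 19 15 20 19 11 15 10 4 19 16 13 20 58 126 128 114 90 90
152 32 9 11 19 17 18 17 14 15 16 11 7 9 29 80 91 88 90 95 96
153 18 15 13 19 15 20 16 12 16 9 5 21 47 62 120 124 125 126 132 129
154 13 8 17 14 13 14 13 10 15 11 14 31 81 126 168 177 178 178 178 173
155 9 17 14 16 14 18 13 9 13 12 14 20 70 177 176 178 177 178 176 178
156 4 19 16 13 8 13 7 9 12 17 21 28 57 177 178 176 177 178 176 176
157 12 10 14 19 15 10 19 23 17 21 37 31 59 157 160 166 158 157 159 157
158 59 56 25 13 14 15 9 14 2 50 60 39 47 84 96 138 91 92 93 96
159 96 93 59 22 12 11 14 10 15 51 59 44 44 83 91 92 91 91 93 92
160 98 95 75 5 17 14 9 16 14 46 55 40 38 76 90 90 88 93 93 92
161 100 91 78 12 22 15 18 17 12 51 55 44 36 69 88 91 99 93 91 95
162 94 81 78 7 17 9 18 20 9 48 58 44 32 75 90 91 132 124 115 98
163 83 45 34 2 1
[... 352 characters left out ...]
 18 24 4 46 172 170 175 171
169 33 9 8 2 1 14 6 8 9 6 0 8 13 22 11 46 172 172 171 169
170 48 6 9 8 1 10 10 5 11 13 10 10 6 6 3 48 171 175 171 168
171 47 15 10 7 9 8 11 6 0 6 8 7 5 1 12 48 171 171 169 170
172 45 0 6 8 17 7 8 2 9 12 0 3 5 10 7 40 160 170 168 170
173 47 13 10 9 5 8 6 1 17 5 10 15 7 14 6 35 133 169 171 170
174 64 12 8 11 0 12 4 0 7 7 10 2 9 17 15 32 133 169 171 170
175 88 34 11 9 3 7 12 1 4 4 4 0 9 13 10 34 132 168 170 171
176 92 30 5 14 14 12 14 1 15 8 2 11 5 17 12 47 146 168 170 172
177 92 47 16 6 14 18 3 7 12 14 22 15 7 2 14 76 167 172 170 173
178 90 67 35 5 6 18 18 8 17 23 24 18 16 13 51 131 171 175 169 170
179 88 91 68 24 2 11 17 12 23 18 22 19 41 84 121 171 171 170 165 173
```

The finger tips triangulate to z≈88 with the TCP reading 61. They are about 27 mm behind the stated TCP, right over the knob top. I'll probe gently for contact.

```bash
python3 -m handwheel '[[[0,0,-1],[0,0,0],0],[[0,0,-1],[0,0,0],0],[[0,0,-1],[0,0,0],0],[[0,0,0],[0,0,0],0],[[0,0,0],[0,0,0],0]]' 40
```

```text
clock: 8.57
tcp_pos: [602.2, 240.4, 60.9]
tcp_rot: [-179.9, 0.0, -53.5]
force: [-4.0, -2.0, 12.8]
opening: -0.2
grip_force: 6.5
```

Contact at TCP 61, so the tips are 27 mm behind the reported TCP. I'll use TCP z = tip height − 27 from here on.

```bash
python3 -m handwheel '[[[0,0,10],[0,0,0],20],[[0,0,0],[0,0,0],40],[[0,0,0],[0,0,0],40],[[0,0,0],[0,0,0],40],[[0,0,0],[0,0,0],40]]' 40
python3 -m handwheel '[[[0,0,-15],[0,0,0],40],[[0,0,-15],[0,0,0],40],[[0,0,-3],[0,0,0],20],[[0,0,0],[0,0,0],0],[[0,0,0],[0,0,0],0]]' 40
python3 -m handwheel '[[[0,0,0],[0,0,0],0],[[0,0,0],[0,0,0],0],[[0,0,0],[0,0,0],0],[[0,0,0],[0,0,0],0],[[0,0,0],[0,0,0],0]]' 40
```

```text
clock: 9.2
tcp_pos: [601.9, 240.3, 67.6]
tcp_rot: [180.0, 0.0, -53.5]
force: [0.5, 0.6, 0.8]
opening: 39.8
grip_force: 0.0
clock: 9.82
tcp_pos: [603.2, 241.5, 33.8]
tcp_rot: [-179.8, -0.0, -53.4]
force: [4.4, 1.9, -9.3]
opening: 11.1
grip_force: 43.7
clock: 10.45
tcp_pos: [603.3, 241.5, 33.8]
tcp_rot: [-179.8, -0.0, -53.4]
force: [5.2, 3.1, -8.8]
opening: 11.6
grip_force: 43.7
```

```bash
python3 -m handwheel '[[[1,1,0],[0,0,0.1],0],[[0,0,0],[0,0,0.15],0],[[0,0,0],[0,0,0.15],0],[[0,0,0],[0,0,0.15],0],[[0,0,0],[0,0,0.15],0]]' 40
python3 -m handwheel '[[[0,0,0],[0,0,0],0],[[0,0,0],[0,0,0],0],[[0,0,0],[0,0,0],0],[[0,0,0],[0,0,0],0],[[0,0,0],[0,0,0],20]]' 40
python3 -m handwheel '[[[0,0,0],[0,0,0],30],[[0,0,40],[0,0,0],40],[[0,0,60],[0,0,0],60],[[30,-30,30],[0,0,0],85],[[0,0,0],[0,0,0],85]]' 40
python3 - <<'E'
from h import *
t=cap('top'); c=t['img'][180:270,160:250,::-1]
p=cap('wrist','w6.png')
w=p['img'][:,:,::-1]
cv2.imwrite('pics/c6.png',np.hstack([cv2.resize(c,(360,360),interpolation=cv2.INTER_CUBIC),cv2.resize(w[150:350,200:400],(360,360),interpolation=cv2.INTER_CUBIC)]))
H=np.array([602,240.5])
for nm,z,r,a in [('hub',88,0,0),('lug',52,85,166.5),('fork',62,85,166.5)]:
  a=np.radians(a);X=[H[0]+r*np.cos(a),H[1]+r*np.sin(a),z];print(nm,proj(p,X),proj(t,X))
E
```

```text
clock: 11.08
tcp_pos: [603.7, 242.2, 33.8]
tcp_rot: [-179.9, -0.1, -13.1]
force: [3.1, 2.1, -9.3]
opening: 11.5
grip_force: 43.7
clock: 11.7
tcp_pos: [602.8, 241.0, 35.1]
tcp_rot: [179.9, 0.0, -13.5]
force: [0.8, 1.1, 0.7]
opening: 20.0
grip_force: 0.0
clock: 12.32
tcp_pos: [638.1, 206.5, 169.8]
tcp_rot: [-179.9, -0.6, -13.8]
force: [0.1, -0.4, -0.2]
opening: 84.8
grip_force: 0.0
hub [[252.2011578  251.36896107]] [[209.36977328 197.18655685]]
lug [[257.06856409 310.83901811]] [[203.10867102 237.28288049]]
fork [[256.42058231 316.31882927]] [[202.33765366 237.04841981]]
```

View pics/c6.png

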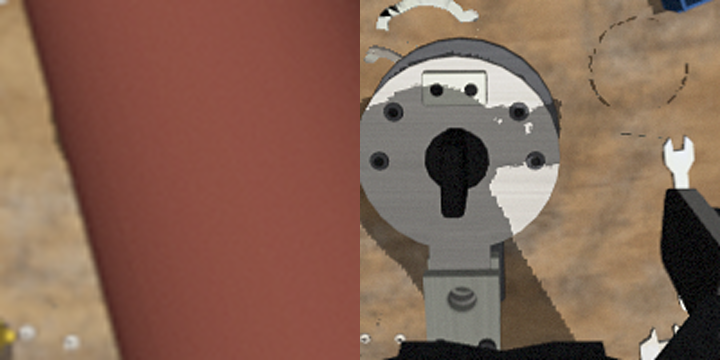

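The wrist view shows the lug inside the fork, with the fork hole at crop (461,298) and the plate's centre line matching the fork's. Next I move over beside the stand and measure both.

```bash
python3 -m handwheel '[[[-45,-41,0],[0,0,0],85],[[-45,-41,0],[0,0,0],85],[[-45,-41,-15],[0,0,0],85],[[-42,-38,-25],[0,0,0],85],[[0,0,0],[0,0,0],85]]'
python3 - <<'E'
from h import *
t=cap('top'); p=cap('wrist'); print(robot.observe()['tcp_pos'],robot.observe()['tcp_rot'])
pp=proj(p,[522,26.5,100])[0];print('pin pred',pp)
gam=lambda a:np.clip((a.astype(float)/255)**.6*255,0,255).astype('uint8')
x,y=np.clip(pp,[60,60],[499,359]).astype(int); print(x-60,y-60)
A=cv2.resize(gam(p['img'][y-60:y+60,x-60:x+60,::-1]),(480,480),interpolation=cv2.INTER_CUBIC)
B=cv2.resize(gam(t['img'][175:255,180:233,::-1]),(318,480),interpolation=cv2.INTER_CUBIC)
cv2.imwrite('pics/c7.png',np.hstack([A,B]))
for d in cams.spot_in(p,'lock_pin')[:2]+cams.spot_in(p,'pin_grip')[:2]+cams.spot_in(p,'pin_button_a')[:2]: print(d['p'],np.round(d['position'],1))
for X in ([522,26.5,56],[522,26.5,82]): print(proj(p,X))
E
```

```text
clock: 13.05
tcp_pos: [446.6, 47.0, 122.2]
tcp_rot: [179.6, 0.8, -13.6]
force: [-0.1, 0.3, -0.2]
opening: 85.1
grip_force: 0.0
[455.14029467  51.09481679 124.74497834] [-1.79993478e+02  9.49627577e-02 -1.33308642e+01]
pin pred [287.50448394 116.51195671]
227 56
0.86 [517.9  30.2  99.6]
0.69 [588.5 -48.   45.4]
0.56 [588.8 -46.6  45.9]
0.72 [522.2  10.7  96.3]
0.68 [525.7  42.8  95.5]
[[285.66241611 118.44334765]]
[[286.65757166 117.39987813]]
```

View pics/c7.png

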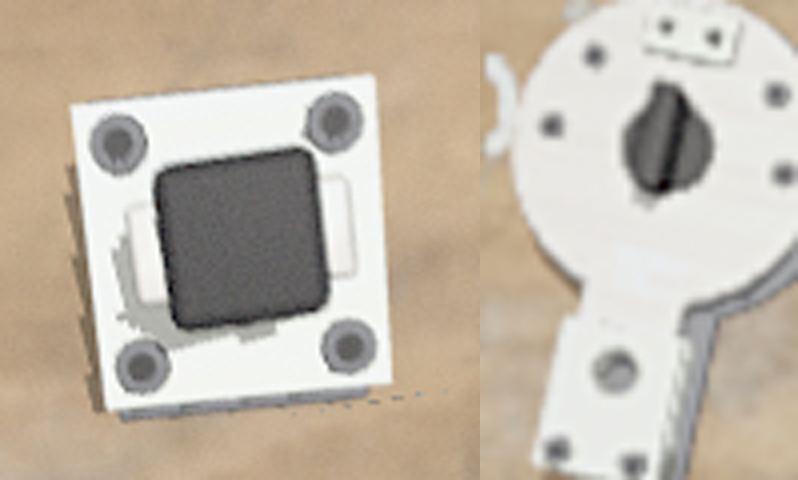

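The picture shows the black pin's handle centred at crop (242,239), with buttons at (147,255) and (341,226). The plate bolts and fork bolts are also visible, so I compute the pin's yaw and the plate's error from these.

```bash
python3 - <<'E'
from h import *
t=cap('top'); p=cap('wrist')
A=lambda c:[227+c[0]/4,56+c[1]/4]; B=lambda c:[180+(c[0]-480)/6,175+c[1]/6]
P=ray(p,[A((242,239))],100)[0]; b=ray(p,[A((147,255)),A((341,226))],87); d=b[1]-b[0]
dk=ray(p,[A((72,105)),A((375,74)),A((391,382)),A((105,411))],56)
print('pin',P,b.mean(0),'btn dir',np.degrees(np.arctan2(d[1],d[0])),'deck',dk.mean(0))
a=lambda v:np.degrees(np.arctan2(v[1],v[0]))%180
w=ray(p,[A((160,160)),A((308,148)),A((178,325)),A((325,302))],100);print('handle edges',a(w[1]-w[0]),a(w[3]-w[2]))
w=ray(t,[B(c) for c in [(595,55),(777,95),(552,125),(784,175)]],52);print('plate perp',a(w[1]-w[0]),a(w[3]-w[2]))
n=ray(t,[B((666,26)),B((714,38))],62);print('nest',a(n[1]-n[0]))
f=ray(t,[B((556,450)),B((633,465))],62);print('fork perp',a(f[1]-f[0]))
F=ray(t,[B((615,370))],62)[0];print('fork hole',F)
m=(w[0]+w[1])/2; m2=(w[2]+w[3])/2; print(m,m2, a(m2-m), a(f.mean(0)-F))
H=np.array([602.3,240.8]);print('fork dir from hub',a(F[:2]-H),np.linalg.norm(F[:2]-H))
E
```

```text
pin [528.65917814  28.96306731 100.        ] [528.82106147  28.25216728  87.        ] btn dir -95.02432728782179 deck [529.01477226  28.8501118   56.        ]
handle edges 81.17597292546665 85.46742009570237
plate perp 75.93543129664663 76.20677679102683
nest 74.26052172568448
fork perp 77.48040980498396
fork hole [520.16342522 259.98649265  62.        ]
[629.04663996 234.73193178  52.        ] [601.20260796 241.65399659  52.        ] 166.0392024691787 166.33108107213542
fork dir from hub 166.85189287480722 84.34772325030238
```

```bash
python3 -m handwheel '[[[33.5,-12.5,0],[0,0,0.07],85],[[33.5,-12.5,0],[0,0,0.07],85],[[0,0,0],[0,0,0],85],[[0,0,0],[0,0,0],85],[[0,0,0],[0,0,0],85]]'
```

```text
clock: 14.02
tcp_pos: [522.3, 26.4, 125.1]
tcp_rot: [-180.0, 0.1, -5.3]
force: [-0.4, -0.1, 0.1]
opening: 84.9
grip_force: 0.0
```

```bash
python3 -m handwheel '[[[0,0,-30],[0,0,0],85],[[0,0,-30],[0,0,0],70],[[0,0,-27],[0,0,0],60],[[0,0,0],[0,0,0],50],[[0,0,0],[0,0,0],45]]' 50
python3 -m handwheel '[[[0,0,0],[0,0,0],20],[[0,0,0],[0,0,0],20],[[0,0,0],[0,0,0],20],[[0,0,0],[0,0,0],20],[[0,0,0],[0,0,0],20]]' 50
```

```text
clock: 14.65
tcp_pos: [523.7, 25.9, 39.1]
tcp_rot: [-180.0, -0.1, -5.3]
force: [-0.1, -0.2, 0.1]
opening: 45.4
grip_force: 0.0
clock: 15.28
tcp_pos: [524.6, 26.1, 40.4]
tcp_rot: [-179.9, -0.2, -5.3]
force: [-1.1, 1.1, 7.6]
opening: 25.3
grip_force: 52.1
```

```bash
python3 -m handwheel '[[[0,0,2],[0,0,0],20],[[0,0,2],[0,0,0],20],[[0,0,2],[0,0,0],20],[[0,0,2],[0,0,0],20],[[0,0,2],[0,0,0],20]]' 50
python3 - <<'E'
from h import *
s=robot.observe();print(s['tcp_pos'],s['force'],s['ft_torque'],s['opening'],s['grip_force'])
q=cap('scene'); g=q['img'][215:275,250:300]
gray=g.mean(2).astype(int)
cv2.imwrite('pics/s8.png',g[:,:,::-1])
p=cap('wrist')
for k in ('lock_pin','pin_balls','pin_stand'):
  for d in cams.spot_in(q,k)[:3]+cams.spot_in(p,k)[:1]: print(k,round(d['p'],2),np.round(d['position'],1))
E
```

```text
clock: 15.9
tcp_pos: [523.4, 25.7, 48.2]
tcp_rot: [-180.0, -0.0, -5.3]
force: [0.4, 1.0, -2.6]
opening: 25.6
grip_force: 50.9
[523.38293324  25.70525312  48.1774974 ] [ 0.35918364  0.99938467 -2.55924461] [ 0.15769382 -0.11567568 -0.02308405] 25.611212186289205 50.91266110539436
lock_pin 0.65 [512.4  19.9  93.1]
lock_pin 0.64 [594.6 -58.4  76.1]
lock_pin 0.62 [461.3 359.   68.5]
lock_pin 0.72 [597.3 -47.7  86. ]
pin_balls 0.88 [597.4 -51.3  76.4]
pin_balls 0.54 [460.8 361.1  69.1]
pin_balls 0.45 [512.5  25.2  86.8]
pin_balls 0.6 [529.5  21.1 107. ]
pin_stand 0.79 [505.3   9.5  38.9]
pin_stand 0.71 [546.5  24.2  58.9]
```

```bash
python3 -m handwheel '[[[0,0,4],[0,0,0],20],[[0,0,8],[0,0,0],20],[[0,0,12],[0,0,0],20],[[0,0,12],[0,0,0],20],[[0,0,12],[0,0,0],20]]' 50
python3 -m handwheel '[[[0,0,20],[0,0,0],20],[[0,0,20],[0,0,0],20],[[0,0,20],[0,0,0],20],[[0,0,0],[0,0,0],20],[[0,0,0],[0,0,0],20]]' 50
python3 - <<'E'
from h import *
s=robot.observe();print(s['tcp_pos'],s['force'],s['opening'],s['grip_force'])
q=cap('scene');p=cap('wrist')
cv2.imwrite('pics/s9.png',q['img'][:,:,::-1]);np.save('q.npy',q['img'])
t=s['tcp_pos']
for z in (56,60,80,100,120,140,160,166,170): print(z,proj(q,[t[0],t[1],z])[0].round(1))
for k in ('lock_pin',):
  for im,n in((q,'s'),(p,'w')):
   for d in cams.spot_in(im,k)[:4]: print(n,k,round(d['p'],2),np.round(d['position'],1),proj(im,d['position'])[0].round())
   for d in cams.masks_of(im,k)[:4]:
    r,c=np.where(d['mask']); print(n,round(d['p'],2),c.min(),c.max(),r.min(),r.max(),len(r))
E
```

```text
clock: 16.92
tcp_pos: [523.0, 24.8, 97.2]
tcp_rot: [180.0, 0.0, -5.4]
force: [0.6, 0.2, -1.0]
opening: 25.4
grip_force: 50.8
clock: 17.55
tcp_pos: [522.5, 25.2, 155.7]
tcp_rot: [180.0, 0.1, -5.4]
force: [0.0, -0.3, -2.2]
opening: 25.3
grip_force: 50.8
[522.49102545  25.19242412 155.70089874] [ 0.04869685 -0.29224086 -2.24773547] 25.349134454404105 50.82805082201958
56 [274.4 248.6]
60 [274.4 247.5]
80 [274.2 241.5]
100 [274.1 235.4]
120 [273.9 229.1]
140 [273.8 222.6]
160 [273.6 215.8]
166 [273.6 213.8]
170 [273.5 212.4]
s lock_pin 0.8 [591.3 -57.9  78.7] [323. 258.]
s lock_pin 0.53 [462.7 357.3  68.7] [193. 163.]
s 0.89 317 332 245 275 333
s 0.76 265 276 195 225 166
s 0.55 185 198 151 179 265
w lock_pin 0.93 [523.5  25.6 214.9] [276. 292.]
w lock_pin 0.66 [600.9 -52.   87.9] [370. 103.]
w 0.97 246 309 226 322 5122
w 0.59 337 387 80 130 1810
w 0.59 0 5 261 271 51
```

```bash
python3 - <<'E'
from h import *
q=np.load('q.npy'); g=q.mean(2).astype(int)
for r in range(196,232): print(r,*g[r,256:290])
E
```

```text
196 39 46 41 44 42 48 44 45 19 10 12 7 3 13 19 5 17 10 15 18 17 20 16 14 9 24 21 9 13 27 26 23 28 6
197 39 44 43 44 41 43 44 39 21 3 15 4 12 12 7 0 2 8 14 22 6 10 9 11 13 16 10 19 21 24 29 23 26 15
198 46 39 39 43 43 39 44 39 24 6 11 11 15 14 16 17 8 20 12 17 8 7 16 8 14 10 20 10 20 25 13 12 15 20
199 47 41 43 40 42 43 43 41 22 2 11 12 0 19 20 16 10 17 12 13 13 14 8 14 19 16 9 12 23 21 4 19 8 13
200 44 39 45 37 36 40 42 36 29 4 2 1 15 18 12 22 8 19 12 9 18 10 14 19 18 14 17 15 6 13 9 6 9 13
201 30 44 41 44 41 42 42 37 23 15 8 8 6 12 18 24 7 18 8 16 8 11 10 22 9 8 15 11 16 15 15 2 12 32
202 38 41 42 42 39 41 43 40 24 8 4 4 17 6 17 40 32 35 18 16 3 10 16 7 13 14 18 19 19 20 15 6 15 61
203 58 60 58 57 60 57 59 61 39 11 1 7 3 17 20 48 57 65 15 3 13 5 11 17 18 20 20 9 17 22 33 43 69 97
204 74 83 76 78 80 73 80 81 62 5 10 3 7 6 2 40 65 60 20 14 18 10 0 15 16 7 17 32 63 69 75 80 109 108
205 62 69 73 70 75 73 71 74 70 15 6 3 11 4 6 42 63 63 20 13 10 1 3 17 17 9 37 75 102 100 101 101 104 111
206 27 36 49 50 54 56 54 60 55 29 15 11 14 13 14 40 64 57 25 13 15 8 17 13 11 17 49 95 99 105 106 102 
[... 2281 characters left out ...]
108 107 106 103 97 93 90 93 93 98 102 104
227 110 105 108 103 102 96 105 99 95 91 91 92 93 97 102 102 94 91 97 107 108 106 104 105 108 105 101 95 81 81 90 93 99 102
228 109 107 104 105 106 102 109 108 103 100 94 95 94 103 121 122 137 137 121 102 107 108 103 103 106 105 103 101 75 74 89 90 93 93
229 107 103 107 106 109 107 104 108 106 104 103 113 122 151 168 174 180 171 128 102 105 106 108 106 104 109 105 100 95 92 94 94 99 94
230 101 102 107 105 106 112 112 108 109 105 121 164 173 200 204 196 155 138 102 105 104 112 111 108 110 111 109 102 95 95 95 96 101 102
231 102 102 105 103 108 110 112 113 110 119 164 200 207 205 208 187 92 100 112 108 116 111 108 108 107 110 104 100 95 93 92 96 103 101
```

Pin is held and vertical (shank at scene cols 270–276, on the predicted axis). I move to where the wrist camera sees the fork hole.

```bash
python3 -m handwheel '[[[-8,40,0],[0,0,0],20],[[-8,40,0],[0,0,0],20],[[-8,40,0],[0,0,0],20],[[-8,40,0],[0,0,0],20],[[-8,40,0],[0,0,0],20]]' 50
python3 -m handwheel '[[[-7,40,0],[0,0,0],20],[[0,0,-10],[0,0,0],20],[[0,0,-10],[0,0,0],20],[[0,0,0],[0,0,0],20],[[0,0,0],[0,0,0],20]]' 50
python3 -m handwheel '[[[0,0,0],[0,0,0],20],[[0,0,0],[0,0,0],20],[[0,0,0],[0,0,0],20],[[0,0,0],[0,0,0],20],[[0,0,0],[0,0,0],20]]' 50
python3 - <<'E'
from h import *
p=cap('wrist','w10.png'); s=robot.observe();t=s['tcp_pos'];print(s['opening'])
u=proj(p,[[520.3,260,62],[t[0],t[1],t[2]-24],[t[0],t[1],t[2]-5],[t[0],t[1],t[2]+17]]);print(u.round(1))
g=p['img'].mean(2).astype(int)
x,y=u[0].astype(int)
for r in range(y-15,y+16): print(r,*g[r,x-17:x+18])
x,y=u[1].astype(int); print('tip',x)
for r in range(y-8,y+26): print(r,*g[r,x-20:x+21])
E
```

```text
clock: 18.48
tcp_pos: [482.9, 226.7, 155.9]
tcp_rot: [180.0, 0.0, -5.3]
force: [1.0, 0.4, -1.3]
opening: 25.6
grip_force: 50.8
clock: 19.1
tcp_pos: [476.8, 264.3, 136.1]
tcp_rot: [180.0, -0.0, -5.5]
force: [0.4, 0.1, -2.5]
opening: 25.5
grip_force: 50.8
clock: 19.73
tcp_pos: [476.2, 265.5, 136.2]
tcp_rot: [-180.0, -0.0, -5.3]
force: [-0.0, 0.3, -1.8]
opening: 25.1
grip_force: 50.8
25.27623491890998
[[279.5 156.7]
 [277.7 228.9]
 [277.6 238.8]
 [277.5 252.9]]
141 240 240 241 240 240 240 240 239 241 241 240 239 239 240 239 240 241 240 241 240 240 240 239 240 241 239 240 239 238 240 239 239 240 241 240
142 240 241 241 240 239 239 239 241 239 241 240 239 239 239 238 240 241 240 239 239 240 239 240 240 239 240 239 239 239 238 239 240 238 241 239
143 240 240 240 239 241 239 239 240 239 240 241 241 241 238 239 239 240 241 240 241 241 241 239 239 241 240 240 239 239 238 239 238 240 238 239
144 239 240 240 240 240 239 239 241 238 241 240 239 238 240 240 239 242 240 242 241 240 241 239 240 241 239 239 238 238 238 239 239 239 239 239
145 241 240 239 240 239 240 240 240 239 240 241 240 241 240 2
[... 7201 characters left out ...]
13 2 13 1 8 2 0 18 9 22 3 15 8 17 7 16 1 1
248 3 4 1 12 7 17 17 20 15 13 5 12 16 15 4 14 12 9 10 11 9 1 13 12 11 11 15 18 1 12 16 7 13 8 5 12 14 3 16 5 19
249 16 14 15 9 22 13 14 9 15 5 0 12 13 13 10 4 4 7 8 13 6 15 7 0 16 17 16 17 4 15 8 21 14 10 18 6 6 19 8 9 13
250 4 10 17 5 4 6 5 13 8 12 19 19 14 17 14 8 18 0 0 15 9 7 15 12 15 11 10 5 12 2 10 6 9 12 2 13 8 11 18 8 18
251 5 1 6 15 6 8 12 3 12 14 14 5 1 12 2 13 9 9 8 5 10 4 16 3 1 19 6 13 4 11 12 18 11 15 20 3 2 17 13 9 21
252 3 8 13 21 16 5 7 17 17 11 16 2 7 8 7 13 12 15 12 6 14 4 16 4 13 7 10 19 19 18 5 6 22 13 9 9 4 2 11 0 9
253 6 8 7 15 18 14 17 11 13 6 11 7 17 14 10 15 10 10 15 14 5 12 18 4 10 13 3 7 13 18 3 0 5 1 20 16 11 14 21 12 11
```

```bash
python3 - <<'E'
from h import *
p=cap('wrist');q=cap('scene');t=robot.observe()['tcp_pos']
a=np.linspace(0,2*np.pi,181);yaw=np.radians(-5.4);ex=np.array([np.cos(yaw),np.sin(yaw),0])
def top(z,r,dx):
    c=np.array([t[0],t[1],t[2]+z])+dx*ex
    u=proj(p,c+np.c_[r*np.cos(a),r*np.sin(a),0*a]); return u[:,1].min().round(1),u[:,0].min().round(1),u[:,0].max().round(1)
for dx in(0,-2,-4): print(dx,'collar top',top(21,15,dx),'collar bot',top(17,15,dx),'taper',top(-17,7,dx),'tip',top(-25,3,dx),'handle')
for v in ([0,0,0],[10,0,0],[0,10,0],[0,0,10]): print(v,proj(q,t+v)[0].round(1))
g=q['img'].mean(2).astype(int); u=proj(q,t)[0].astype(int);print(u)
for r in range(u[1]-12,u[1]+22): print(r,*g[r,u[0]-14:u[0]+15])
E
```

```text
0 collar top (np.float64(229.6), np.float64(249.7), np.float64(305.3)) collar bot (np.float64(227.1), np.float64(250.4), np.float64(304.7)) taper (np.float64(222.3), np.float64(267.1), np.float64(288.3)) tip (np.float64(224.3), np.float64(273.3), np.float64(282.1)) handle
-2 collar top (np.float64(233.2), np.float64(249.8), np.float64(305.2)) collar bot (np.float64(230.7), np.float64(250.4), np.float64(304.6)) taper (np.float64(225.2), np.float64(267.1), np.float64(288.2)) tip (np.float64(227.1), np.float64(273.3), np.float64(282.0)) handle
-4 collar top (np.float64(236.7), np.float64(249.9), np.float64(305.1)) collar bot (np.float64(234.2), np.float64(250.5), np.float64(304.5)) taper (np.float64(228.1), np.float64(267.1), np.float64(288.2)) tip (np.float64(229.9), np.float64(273.3), np.float64(282.0)) handle
[0, 0, 0] [208.3 161.6]
[10, 0, 0] [212.4 160.3]
[0, 10, 0] [206.8 159.1]
[0, 0, 10] [207.8 158.3]
[208 161]
149 89 91 89 89 88 53 25 0 1 49 60 34 17 16 21 10 14 19 46 84 87 90 44 39 40 37 33 39 41
150 91 88 88 88 89 89 48 6 9 44 63 40 23 8 6 12 10 15 45 82 86 89 45 37 41 38 37 
[... 2338 characters left out ...]
3 57 61 51 56 93 99 103 100 104 101 99 86 89 86 85 82 87 85 90 60 44 54 90 167 183 184 181 183
177 53 63 78 62 51 89 102 105 105 103 103 101 95 93 91 90 85 84 88 79 60 40 45 61 178 182 183 184 180
178 50 60 70 59 58 59 96 101 100 102 101 97 101 95 95 91 91 84 91 66 60 50 56 53 178 182 183 182 184
179 54 46 53 49 52 52 83 97 101 100 96 97 97 100 97 93 87 89 92 79 105 85 105 114 180 181 183 180 180
180 56 51 51 53 51 52 51 80 95 97 101 96 96 99 99 94 90 90 90 93 177 155 177 179 180 177 179 180 179
181 54 50 52 55 55 57 52 52 86 90 90 85 84 94 98 97 92 89 91 96 177 181 183 182 180 180 181 182 182
182 54 49 47 70 56 66 57 54 56 55 52 50 51 78 82 87 95 97 94 82 167 180 184 176 175 179 180 182 182
```

```bash
python3 -m handwheel '[[[22.5,-2.5,0],[0,0,0],20],[[22.5,-2.2,0],[0,0,0],20],[[0,0,-20],[0,0,0],20],[[0,0,-20],[0,0,0],20],[[0,0,0],[0,0,0],20]]' 50
python3 -m handwheel '[[[0,0,-3],[0,0,0],20],[[0,0,-3],[0,0,0],20],[[0,0,-3],[0,0,0],20],[[0,0,-3],[0,0,0],20],[[0,0,0],[0,0,0],20]]' 50
```

```text
clock: 20.5
tcp_pos: [519.9, 260.0, 94.6]
tcp_rot: [179.9, 0.2, -5.3]
force: [-0.9, 0.4, -1.4]
opening: 25.6
grip_force: 50.8
clock: 21.12
tcp_pos: [521.1, 260.7, 83.9]
tcp_rot: [180.0, 0.0, -5.3]
force: [0.7, 0.1, -1.8]
opening: 25.2
grip_force: 50.8
```

```bash
python3 -m handwheel '[[[0,0,-3],[0,0,0],20],[[0,0,-3],[0,0,0],20],[[0,0,-2],[0,0,0],20],[[0,0,-2],[0,0,0],20],[[0,0,0],[0,0,0],20]]' 50
```

```text
clock: 21.75
tcp_pos: [521.1, 260.7, 73.9]
tcp_rot: [180.0, 0.0, -5.3]
force: [0.2, 0.4, -2.4]
opening: 25.8
grip_force: 50.8
```

```bash
python3 -m handwheel '[[[0,0,-3],[0,0,0],20],[[0,0,-3],[0,0,0],20],[[0,0,-2],[0,0,0],20],[[0,0,-2],[0,0,0],20],[[0,0,0],[0,0,0],20]]' 50
python3 -m handwheel '[[[0,0,-2],[0,0,0],20],[[0,0,-2],[0,0,0],20],[[0,0,-2],[0,0,0],20],[[0,0,-2],[0,0,0],20],[[0,0,0],[0,0,0],20]]' 50
```

```text
clock: 22.38
tcp_pos: [521.2, 260.8, 63.9]
tcp_rot: [180.0, 0.0, -5.3]
force: [0.2, 1.0, -2.3]
opening: 25.5
grip_force: 50.8
clock: 23.0
tcp_pos: [521.1, 260.5, 55.8]
tcp_rot: [180.0, 0.0, -5.3]
force: [-0.1, -0.7, -1.4]
opening: 25.1
grip_force: 50.8
```

```bash
python3 -m handwheel '[[[0,0,-2],[0,0,0],20],[[0,0,-2],[0,0,0],20],[[0,0,-2],[0,0,0],20],[[0,0,-2],[0,0,0],20],[[0,0,0],[0,0,0],20]]' 50
python3 -m handwheel '[[[0,0,-1],[0,0,0],20],[[0,0,-1],[0,0,0],20],[[0,0,0],[0,0,0],20],[[0,0,0],[0,0,0],20],[[0,0,0],[0,0,0],20]]' 50
```

```text
clock: 23.62
tcp_pos: [521.1, 260.7, 47.9]
tcp_rot: [180.0, 0.0, -5.3]
force: [-0.0, 0.3, -1.5]
opening: 25.4
grip_force: 50.8
clock: 24.25
tcp_pos: [521.3, 260.8, 46.5]
tcp_rot: [-180.0, -0.0, -5.3]
force: [-1.2, 0.3, 3.4]
opening: 25.8
grip_force: 51.5
```

Collar is touching. I press slightly more to be sure.

```bash
python3 -m handwheel '[[[0,0,-1],[0,0,0],20],[[0,0,-1],[0,0,0],20],[[0,0,0],[0,0,0],20],[[0,0,0],[0,0,0],20],[[0,0,0],[0,0,0],20]]' 50
python3 - <<'E'
from h import *
s=robot.observe();t=s['tcp_pos'];print(t,s['force'],s['ft_torque'])
q=cap('scene');u=proj(q,[[519.8,260.3,z] for z in(34,62,66,76,106)]);print(u.round(1))
g=q['img'].mean(2).astype(int);x,y=u[1].astype(int)
for r in range(y-14,y+14): print(r,*g[r,x-16:x+17])
E
```

```text
clock: 24.88
tcp_pos: [521.4, 260.8, 46.4]
tcp_rot: [-180.0, -0.0, -5.3]
force: [-4.1, -1.6, 14.1]
opening: 25.9
grip_force: 53.0
[521.38410628 260.80490932  46.41324953] [-4.14436008 -1.60425158 14.13078466] [-0.49880081  0.85004254  0.03077346]
[[230.3 188.5]
 [229.3 180.3]
 [229.2 179.1]
 [228.8 176.1]
 [227.7 166.8]]
166 92 98 102 103 97 93 91 88 49 10 11 5 7 7 23 13 15 12 14 12 17 26 14 16 12 12 19 86 88 86 86 86 88
167 94 92 102 99 96 93 91 91 58 12 13 17 10 10 12 13 15 7 9 10 15 17 17 13 3 11 40 90 92 90 92 89 111
168 96 99 104 103 96 92 90 92 77 19 4 11 3 10 19 15 7 10 2 11 12 19 2 10 16 23 58 92 89 88 90 117 157
169 92 96 103 104 102 94 92 98 96 22 7 15 13 15 13 10 12 3 3 16 10 22 18 10 10 14 70 90 87 89 115 157 166
170 93 94 99 99 100 99 105 106 104 25 8 13 8 18 16 4 8 10 18 21 14 17 6 6 15 14 78 91 89 105 155 168 168
171 94 95 95 100 104 103 107 104 106 28 3 6 7 37 30 13 13 13 23 21 14 19 21 29 44 52 87 88 87 142 168 169 170
172 92 90 95 98 98 104 106 109 100 47 12 11 0 41 44 12 16 11 15 16 15 7 46 68 74 90 84 87 110 166 165 168 168
173 92 93 95 99 103 103 109 105 101 59 9
[... 1570 characters left out ...]
 155 82 80 76 69 68 66 67 66 68 65 64 59 61 69 74 62 70 66 68 58 54 60 129
188 50 53 100 153 156 134 113 121 97 77 70 69 66 66 68 68 67 62 64 64 63 68 69 70 79 54 64 49 51 41 36 47 62
189 48 50 54 72 82 72 71 81 81 81 82 67 67 62 64 63 69 71 70 73 78 80 88 89 89 57 34 39 37 36 37 37 56
190 44 50 51 81 83 77 81 80 82 93 94 70 70 70 74 78 83 89 89 92 99 93 90 109 96 68 39 38 37 39 38 39 38
191 54 52 52 76 77 70 82 67 75 97 97 82 90 90 96 97 94 91 93 86 87 81 78 109 96 60 41 41 38 39 39 39 40
192 50 51 43 66 74 79 80 73 83 98 96 94 93 90 88 87 84 74 77 66 64 67 66 67 70 56 39 38 41 37 40 38 38
193 49 50 48 62 75 79 80 83 88 89 89 77 77 75 67 66 66 63 62 61 59 60 56 56 52 45 40 38 37 41 43 41 41
```

Stop height is 46.4 against 40.4 in the stand. That is exactly the 6 mm difference of the decks, so the collar is seated. Releasing.

```bash
python3 -m handwheel '[[[0,0,1.5],[0,0,0],20],[[0,0,0],[0,0,0],40],[[0,0,0],[0,0,0],55],[[0,0,0],[0,0,0],65],[[0,0,0],[0,0,0],70]]' 50
python3 -m handwheel '[[[0,0,0],[0,0,0],75],[[0,0,20],[0,0,0],75],[[0,0,40],[0,0,0],75],[[0,0,40],[0,0,0],75],[[-40,0,0],[0,0,0],75]]' 50
python3 -m handwheel '[[[-20,-50,0],[0,0,0],75],[[-20,-50,0],[0,0,0],75],[[0,-50,0],[0,0,0],75],[[0,0,0],[0,0,0],75],[[0,0,0],[0,0,0],75]]' 50
python3 - <<'E'
from h import *
s=robot.observe();print(s['tcp_pos'],s['force'])
q=cap('top','t9.png');sc=cap('scene')
for im,n in((q,'t'),(sc,'s')):
  for d in cams.spot_in(im,'lock_pin')[:5]: print(n,round(d['p'],2),np.round(d['position'],1),proj(im,d['position'])[0].round())
print(proj(q,[[520,260.2,106],[520,260.2,62]]))
u=proj(sc,[[519.8,260.3,z] for z in(62,66,106)]);print(u.round(1))
g=sc['img'].mean(2).astype(int);x,y=u[0].astype(int)
for r in range(y-18,y+8): print(r,*g[r,x-12:x+13])
g=q['img'].mean(2).astype(int);x,y=proj(q,[520,260.2,106])[0].astype(int);print(x,y)
for r in range(y-14,y+16): print(r,*g[r,x-14:x+15])
E
```

```text
clock: 25.55
tcp_pos: [521.3, 260.8, 45.4]
tcp_rot: [-180.0, 0.0, -5.3]
force: [0.9, -0.1, 0.5]
opening: 70.4
grip_force: 0.0
clock: 26.18
tcp_pos: [486.0, 261.7, 149.1]
tcp_rot: [-179.7, -0.5, -5.6]
force: [-1.2, 0.7, -0.8]
opening: 75.0
grip_force: 0.0
clock: 26.8
tcp_pos: [441.6, 111.4, 145.9]
tcp_rot: [-179.9, -0.0, -5.3]
force: [0.9, -0.2, -0.9]
opening: 75.0
grip_force: 0.0
[441.59496685 111.38579037 145.89592282] [ 0.86307769 -0.22637187 -0.90838585]
t 0.75 [521.9 259.6 104.7] [199. 235.]
t 0.71 [654.3 372.7  79.6] [148. 175.]
t 0.68 [463.4 363.5  86.8] [151. 265.]
t 0.53 [599.7 -49.4  84.9] [345. 195.]
t 0.17 [540.6 112.3   6.2] [271. 227.]
s 0.7 [463.2 357.7  69.3] [194. 162.]
s 0.52 [652.  371.1  64. ] [258. 139.]
[[198.79255022 235.63031331]
 [202.40165943 236.74503035]]
[[229.3 180.3]
 [229.2 179.1]
 [227.7 166.8]]
162 17 16 19 27 29 29 20 13 19 83 84 83 85 85 89 95 99 93 93 93 95 97 96 96 88
163 8 12 19 23 30 25 19 21 25 62 46 49 24 24 48 86 96 91 91 91 94 101 97 91 90
164 44 71 78 32 27 25 18 24 20 22 24 20 27 21 22 52 94 92 92 93 95 96 91 88 89
165 87 120 128 48 32 25 
[... 4641 characters left out ...]
139 137 129 138 204 221 221 221 221 220 221 221 222 223 213 210 210 209 218 221 220 219 218 219 210 186 141
246 140 143 144 139 134 153 212 224 223 222 221 221 220 219 217 220 220 220 221 220 218 219 218 218 219 220 202 194 139
247 145 147 145 141 139 164 211 206 186 175 193 216 220 219 218 218 219 219 219 218 218 218 219 218 219 219 181 185 141
248 143 144 143 141 144 184 179 147 117 108 136 206 221 218 218 218 218 218 219 219 220 219 221 220 221 222 174 182 145
249 140 139 139 137 145 194 160 91 62 77 105 185 215 219 217 218 218 219 221 220 221 212 219 221 224 224 166 148 129
250 138 137 136 139 159 210 171 85 53 60 96 176 212 219 218 218 218 220 220 191 174 162 168 179 216 213 145 115 110
```

The pin stands upright in the fork with both buttons visible on either side, and the robot is clear of everything.

```bash
python3 -c "
from station import job
print(job.hand_in())"
```

```text
the job is handed in; nothing more can be done
None
```

The job is handed in: I turned the plate about 40° the shorter way, and the pin sits fully down through fork and lug. Both buttons show out in the final top view; I did not pull-test the lock.

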